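Close up the airing humidity dish

TASK

The round dish on the rolling board has been airing with its lid propped on a wooden strip. Draw the strip out from under the lid without knocking the lid off the dish and lay it flat on the board, clear of the dish. Then raise the lid by its lug, that edge only and just clear of the rim (about two centimetres) while the opposite edge stays resting on the dish, and set it back centred and fully seated; do not drag the dish along or disturb the cup, the jar and the blade.

Things in the scene. Friction and masses are not known exactly. Their poses are not given: they have to be found in the camera images.
- dish: Shallow round open terracotta dish, 0.9 kg, standing loose on the board. Outer radius 55 mm, height 36 mm (flat rim on top), wall 4 mm, flat floor with a pale clay disc up to 17 mm high inside. Origin: centre of its underside; z up.
- lid: Round shallow aluminium lid, 0.16 kg: disc 3 mm thick, outer radius 61.5 mm; skirt below it 14 mm deep, inner radius 58.5 mm, 3 mm thick; a flat lug sticks out along lid -x to 102 mm from the axis. Origin: on the axis, at the skirt's lower edge; z to its top; top of disc and lug at z = 17 mm. Seated, its disc lies on the rim, skirt outside with 3.5 mm to spare, origin 22 mm above the dish's.
- lid_lug (a point): Middle of the lug, at half its thickness: lid frame (-88, 0, 14) mm, axes as the lid. The lug is 18 mm wide (lid y), 6 mm thick, free 40 mm out from the lid's edge: pinch it across its width from above.
- lid_near (a point): Lower edge of the skirt on the lug side: lid frame (-60, 0, 0) mm. At the start it is propped up by the strip, the lid 6 to 10 mm off centre away from the lug. With the strip gone the lid sits askew, some 13 to 22 mm off centre, tilted about 0.24 rad, its skirt standing on the rim and this edge about 8 mm above it.
- lid_far (a point): Lower edge of the skirt opposite the lug: lid frame (60, 0, 0) mm. At the start and after the strip is out it hangs outside the dish's wall, the disc's underside resting on the rim there.
- strip: Flat wooden strip 190 mm long (along its y), 20 mm wide (along its x), 6 mm thick, about 35 g. Origin: centre of its underside. It lies across the dish's rim under the lug side of the lid, square to the lug, and both ends stick out about 40 mm beyond the lid.
- board: Fixed flat wooden rolling board 430 x 640 mm (x, y), 20 mm thick; origin at the centre of its underside, so its top is 20 mm above it. Dish and bystanders stand on it.
- cup: Bystander: white cup without handle, 66 mm across, 58 mm high; origin under its centre.
- jar: Bystander: closed amber glass jar 68 mm across, 75 mm high; origin under its centre.
- blade: Bystander: flat dark steel blade with round ends, 195 x 55 x 4 mm, long side along its y; origin under its centre.

How it is judged:
By the outcome, as a careful person would: the job done as asked, in the order asked, and still so for the second after the job is handed in, with the robot touching nothing.
It also fails if it takes over 58 s, if anything falls off the work surface, if the arm or the gripper's body presses on something with over 40 N, if the wrist force passes 120 N, or if a joint passes its speed limit or range.

ROBOT

A 7-joint arm with a two-finger parallel gripper is mounted at the origin on the work surface. World frame = base frame: x ahead of the robot, y to its left, z up, the work surface at z = 0. Lengths are in m, angles in rad, forces in N, time in s.
With the tool pointing down it reaches from about 0.35 to 0.9 m from the base axis. Payload 8.1 kg.
Tool frame: the origin (TCP) lies at the very end of the fingers, on their centre line; the grasp point (between the pads) lies 19 mm behind it (grip_point_offset is the distance from the TCP to the grasp point, in m); z points along the fingers, x is the direction in which the jaws open and shut, and the axes are right-handed (so a half turn about z gives the same grasp; the last joint's range is limited). The gripper opens to 92 mm and grips with 3 to 60 N. Pads are 19 mm wide; open, the fingers measure 130 mm over their backs; the gripper's body (75 mm by 190 mm) begins 47 mm behind the grasp point.
Start: joints at [-1.244, 0.434, 0.025, 1.573, -0.012, 1.134, -0.075], TCP at [0.26, 0.568, 0.227] pointing down, gripper open.
Joint ranges: [-2.62, 2.62], [-0.44, 2.09], [-1.27, 1.32], [0.08, 2.57], [-1.32, 4.46], [0.12, 2], [-2.74, 2.74]. Speed limits (rad/s): [2.22, 2.22, 3.01, 3.01, 3.14, 3.14, 3.14].

INTERFACE

Orientations are given as a rotation vector (axis times angle).
In Python, from cell import observe, get_image, camera_model, sign_off, grip_point_offset gives the robot as it stands.
- The arm moves only by the tool play_rows, never from a script. Its argument "rows" is a list of rows, each a list of 7 numbers: the shift along the tool's x, y, z as a fraction of full scale, then the turn, a rotation vector about the tool's x, y, z as a fraction of full scale, then the closure, from -1 (fully open) to 1 (shut). A call has 1 to 5 rows; each row shifts and turns the pose as measured when the row begins, along the tool's axes as they then stand; what a row does not reach is not made up. Full scale, the value 1, is 0.15 m for a shift and 0.5 rad for a turn. A row lasts 1/10 s, in which the tool goes at most 50 mm and 8.59 degrees, less where a joint would pass 70% of its speed; a pose out of reach is approached as far as the arm can. A call with a number of a shift or a turn outside -1 to 1 is refused whole. A call with a gripper value outside its range is refused whole. The fingers move at their own pace and stop on an object; "force" is the grip in N (left out, the last holds). Time passes only in rows, so rows that do not move let the fingers close. It gives the time, the measured TCP pose, the force and the opening at its end, in the units of the state.
- observe(): the state, without advancing time (a new reading comes with each control period).
- get_image(name): name is "scene" or "top" or "wrist"; returns the picture (384x512x3 uint8, blue, green, red); there is no depth.
- camera_model(name): a dict with "K" (3x3 intrinsics, pixels), "R" (3x3) and "t" (3): a world point X has camera coordinates R X + t. Camera axes: x right, y down, z forward; pixel columns grow to the right and rows downward; lengths in m; the calibration is good to about 2 mm. A picture is of the moment at which its call begins: read the wrist's pose just before it. camera_model takes no time and is no camera call; for the wrist camera it gives the pose at the moment of the call.
- sign_off(): hands the job in, once; it reports no verdict.
The state is a dict: "clock": time; "joints": joint angles; "dq": joint speeds; "joint_efforts": joint torques, N m; "position": TCP position; "ee_rot": TCP orientation; "force": force on the tool from outside, world axes, zero at the start; "ft_torque": the same for the moment, N m; "width": opening from 0.0 (shut) to 1.0 (fully open).
Only numpy, scipy, OpenCV 4.12 (cv2) and the standard library are available. Lean on these libraries where they do the work, as an engineer would, in place of code of your own. Each camera call takes 0.05 s, during which the arm holds its last target.

## Working session

There is one attempt and no reset: what is moved stays moved. The work goes in short steps, Python scripts to look and compute and a tool call to move; the robot and the scene stay as the last step left them, time stands still between calls to the robot, and variables do not carry over. Pictures are saved under pics/ and viewed, and the job is handed in when it is done.

Besides the shell and the picture viewer there is one more tool, called after "Request:" by a JSON object that holds its "method" and its "body", one argument or row to a line. play_rows: Moves the arm, as the interface text tells. Its arguments: {"type":"object","properties":{"rows":{"type":"array","items":{"type":"array","items":{"type":"number"}}},"force":{"type":"number"}},"required":["rows"]}

```bash
ls; mkdir -p pics
python3 - <<'E'
from cell import *
import cv2
s=observe();print(s, grip_point_offset)
for n in("scene","top","wrist"):
    m=camera_model(n);print(n,m)
    cv2.imwrite(f"pics/{n}0.png",get_image(n))
E
```

```text
pics
{'clock': 0.0, 'joints': array([-1.24357093,  0.43519809,  0.02496857,  1.57407414, -0.0116212 ,
        1.13397811, -0.07512142]), 'dq': array([-2.49209444e-04, -1.42642199e-03,  5.81212203e-04, -1.16550955e-03,
        1.43149612e-03, -9.43330927e-05,  1.19253613e-03]), 'joint_efforts': array([ 7.61804113e-04, -6.67859459e+01,  9.85073335e-01, -3.14458787e+01,
       -6.06192020e-02,  4.30799474e-02,  1.32711134e-04]), 'position': array([0.26028174, 0.56768224, 0.22596924]), 'ee_rot': array([ 2.64339952e+00,  1.69596795e+00, -1.89431222e-03]), 'force': array([-0.51875934,  0.74887306,  0.19582297]), 'ft_torque': array([ 0.02467791, -0.03071448,  0.02904734]), 'width': 1.0012830304638909} 0.0188
scene {'K': array([[460.15356551,   0.        , 263.27260727],
       [  0.        , 460.15356551, 183.33876915],
       [  0.        ,   0.        ,   1.        ]]), 'R': array([[-0.87086288,  0.49147563, -0.0070393 ],
       [ 0.27407277,  0.47365122, -0.83698187],
       [-0.40802201, -0.73082572, -0.54718535]]), 't': array([ 0.52770227, -0.11331456,  1.28420241])}
top {'K': array([[353.05144582,   0.        , 262.23292072],
       [  0.        , 353.05144582, 193.34247474],
       [  0.        ,   0.        ,   1.        ]]), 'R': array([[-0.18369762, -0.98298204,  0.00122367],
       [-0.96117955,  0.1793622 , -0.20967374],
       [ 0.20588604, -0.03969274, -0.97777064]]), 't': array([0.10983507, 0.60045035, 0.68980205])}
wrist {'K': array([[292.37878528,   0.        , 254.43178497],
       [  0.        , 292.37878528, 190.5546428 ],
       [  0.        ,   0.        ,   1.        ]]), 'R': array([[ 0.41735678,  0.90874038, -0.00205872],
       [ 0.87261014, -0.40012873,  0.28008668],
       [ 0.25370233, -0.11869254, -0.95997251]]), 't': array([-0.62421636, -0.03469374,  0.39138752])}
```

View pics/scene0.png

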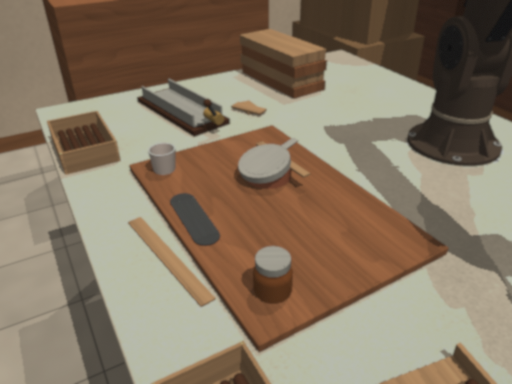

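View pics/top0.png

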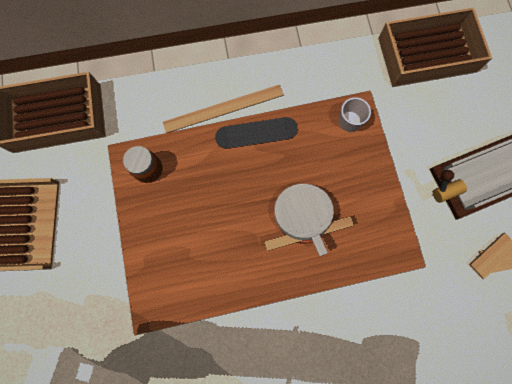

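View pics/wrist0.png

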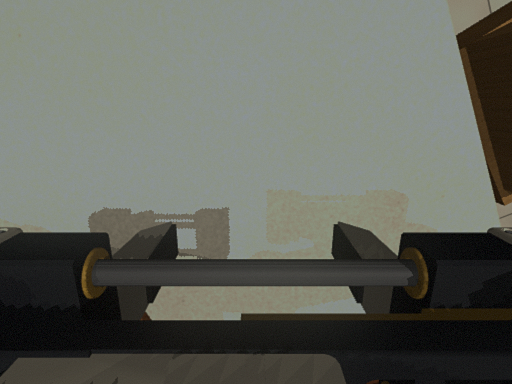

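```bash
cat > h.py <<'E'
import numpy as np, cv2
from cell import *
def ray(n,u,v,z,m=None):
    m=m or camera_model(n)
    d=m['R'].T@np.linalg.inv(m['K'])@np.array([u,v,1.]); c=-m['R'].T@m['t']
    return c+d*(z-c[2])/d[2]
def proj(n,X,m=None):
    m=m or camera_model(n); p=m['K']@(m['R']@np.asarray(X)+m['t']); return p[:2]/p[2]
def tri(n1,p1,n2,p2):
    A=[];b=[]
    for n,p in((n1,p1),(n2,p2)):
        m=camera_model(n); d=m['R'].T@np.linalg.inv(m['K'])@np.array([*p,1.]); d/=np.linalg.norm(d); c=-m['R'].T@m['t']
        P=np.eye(3)-np.outer(d,d); A.append(P); b.append(P@c)
    return np.linalg.lstsq(np.vstack(A),np.hstack(b),rcond=None)[0]
def crop(img,x0,y0,w,h,f,name):
    cv2.imwrite(name,cv2.resize(img[y0:y0+h,x0:x0+w],None,fx=f,fy=f,interpolation=cv2.INTER_CUBIC))
E
python3 - <<'E'
from h import *
crop(cv2.imread('pics/top0.png'),240,170,130,100,6,'pics/c1.png')
crop(cv2.imread('pics/scene0.png'),225,125,100,75,8,'pics/c2.png')
E
```

```text
(no output)
```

View pics/c1.png

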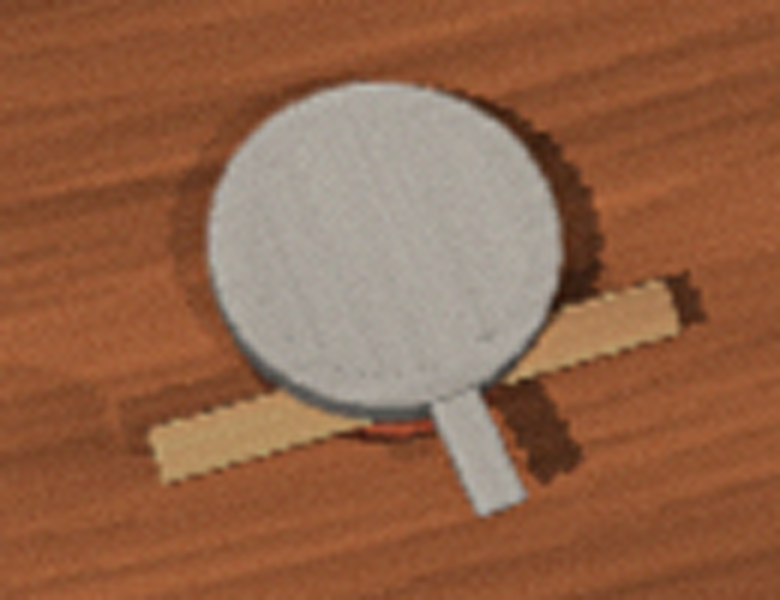

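View pics/c2.png

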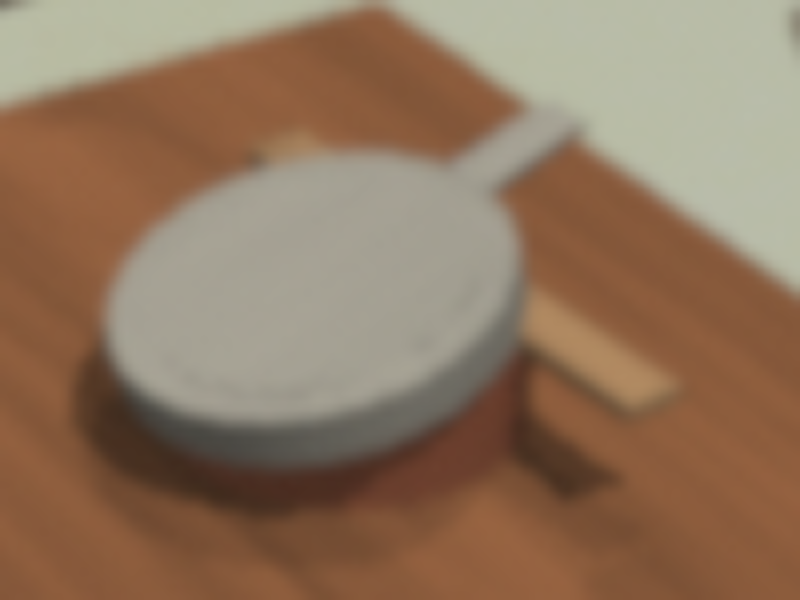

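Run:
```python
from h import *
T=lambda x,y:(240+x/6-.4,170+y/6-.4)
S=lambda x,y:(225+x/8-.4,125+y/8-.4)
for p in((150,430),(168,483),(662,281),(680,330)): print('strip',ray('top',*T(*p),.062))
L1,L2=ray('top',*T(159,456),.062),ray('top',*T(671,306),.062)
print(np.linalg.norm(L1-L2),(L1+L2)/2)
print('L end tri',tri('top',T(150,430),'scene',S(635,418)),tri('top',T(168,483),'scene',S(683,385)))
print('lug tip tri',tri('top',T(480,516),'scene',S(583,126)),tri('top',T(527,494),'scene',S(545,103)))
for p in((480,516),(527,494),(503,505)):print('lug',ray('top',*T(*p),.087))
# lid ellipse
img=cv2.imread('pics/top0.png'); 
for n,u,v in(('cup',355,114),('jar',139,163),('b1',217,137),('b2',297,127)):print(n,ray('top',u,v,.024))
for c in((109,145),(372,91),(424,267),(135,334)): print('board',ray('top',*c,.02))
```

```text
strip [0.50972066 0.01155414 0.062     ]
strip [0.49074729 0.00881643 0.062     ]
strip [ 0.52783236 -0.17504333  0.062     ]
strip [ 0.50984375 -0.17717422  0.062     ]
0.18711343281220594 [ 0.50951101 -0.08295994  0.062     ]
L end tri [0.50893541 0.01237077 0.05598138] [0.49009859 0.00935255 0.05932652]
lug tip tri [ 0.45970168 -0.08989416  0.0886399 ] [ 0.46348722 -0.10621854  0.09018425]
lug [ 0.45989519 -0.09030802  0.087     ]
lug [ 0.46406668 -0.10724323  0.087     ]
lug [ 0.46200918 -0.09860309  0.087     ]
cup [ 0.76703751 -0.25460719  0.024     ]
jar [0.74035788 0.26047701 0.024     ]
b1 [0.7699208  0.07500674 0.024     ]
b2 [ 0.76009171 -0.11315941  0.024     ]
board [0.79811141 0.32540239 0.02      ]
board [ 0.81910516 -0.31054394  0.02      ]
board [ 0.39506405 -0.3182921   0.02      ]
board [0.37383616 0.31131306 0.02      ]
```

```bash
cat >> h.py <<'E'
from scipy.spatial.transform import Rotation as Ro
def down(h):  # tool down, jaw axis heading h (rad)
    return Ro.from_matrix(np.array([[np.cos(h),np.sin(h),0],[np.sin(h),-np.cos(h),0],[0,0,-1]]).T)
def plan(p,R,step=.045,ang=.14,show=True):
    s=observe(); p0=s['position']; R0=Ro.from_rotvec(s['ee_rot']); p=np.asarray(p)
    rv=(R0.inv()*R).as_rotvec(); d=p-p0
    n=int(max(1,np.ceil(max(np.linalg.norm(d)/step,np.linalg.norm(rv)/ang))))
    print('clk %.2f'%s['clock'],'pos',p0.round(4),'err',d.round(4),'rv',rv.round(3),'w %.3f'%s['width'],'F',s['force'].round(1),'n',n)
    for k in range(n):
        Rk=R0*Ro.from_rotvec(rv*k/n); sh=Rk.inv().apply(d/n)/.15
        print([*(round(float(v),3) for v in sh),*(round(float(v),3) for v in rv/n/.5)])
E
python3 - <<'E'
from h import *
plan([.501,0,.2],down(.0995))
E
```

```text
clk 0.15 pos [0.2603 0.5678 0.2261] err [ 0.2407 -0.5678 -0.0261] rv [1.000e-03 1.000e-03 1.041e+00] w 0.998 F [-1.1  0.2 -0.7] n 14
[-0.198, 0.217, 0.013, 0.0, 0.0, 0.149]
[-0.181, 0.231, 0.013, 0.0, 0.0, 0.149]
[-0.164, 0.244, 0.013, 0.0, 0.0, 0.149]
[-0.145, 0.255, 0.013, 0.0, 0.0, 0.149]
[-0.126, 0.265, 0.013, 0.0, 0.0, 0.149]
[-0.106, 0.274, 0.013, 0.0, 0.0, 0.149]
[-0.085, 0.281, 0.013, 0.0, 0.0, 0.149]
[-0.064, 0.287, 0.013, 0.0, 0.0, 0.149]
[-0.042, 0.291, 0.013, 0.0, 0.0, 0.149]
[-0.021, 0.293, 0.012, 0.0, 0.0, 0.149]
[0.001, 0.294, 0.012, 0.0, 0.0, 0.149]
[0.023, 0.293, 0.012, 0.0, 0.0, 0.149]
[0.045, 0.29, 0.012, 0.0, 0.0, 0.149]
[0.066, 0.286, 0.012, 0.0, 0.0, 0.149]
```

Request:
{"method": "play_rows", "body": {
  "rows": [
    [-0.2,0.22,0.013,0,0,0.15,-0.2],
    [-0.18,0.23,0.013,0,0,0.15,-0.2],
    [-0.165,0.245,0.013,0,0,0.15,-0.2],
    [-0.145,0.255,0.013,0,0,0.15,-0.2],
    [-0.125,0.265,0.013,0,0,0.15,-0.2]
  ]
}}

```text
clock: 0.65
position: [0.3437, 0.3636, 0.2137]
ee_rot: [-2.914, -1.171, 0.005]
force: [0.2, 0.6, 0.3]
width: 0.625
```

Request:
{"method": "play_rows", "body": {
  "rows": [
    [-0.105,0.275,0.013,0,0,0.15,-0.2],
    [-0.085,0.28,0.013,0,0,0.15,-0.2],
    [-0.065,0.285,0.013,0,0,0.15,-0.2],
    [-0.04,0.29,0.013,0,0,0.15,-0.2],
    [-0.02,0.29,0.013,0,0,0.15,-0.2]
  ]
}}

```text
clock: 1.15
position: [0.4285, 0.1516, 0.2032]
ee_rot: [-3.085, -0.583, 0.005]
force: [0.7, 1.0, 0.7]
width: 0.602
```

Run:
```python
from h import *
plan([.501,0,.18],down(.0995))
```

```text
clk 1.15 pos [0.4285 0.1516 0.2032] err [ 0.0725 -0.1516 -0.0232] rv [-0.002  0.003  0.274] w 0.602 F [0.7 1.  0.7] n 4
[0.02, 0.279, 0.038, -0.001, 0.002, 0.137]
[0.039, 0.277, 0.038, -0.001, 0.002, 0.137]
[0.058, 0.274, 0.038, -0.001, 0.002, 0.137]
[0.077, 0.269, 0.038, -0.001, 0.002, 0.137]
```

Request:
{"method": "play_rows", "body": {
  "rows": [
    [0.02,0.28,0.038,0,0,0.137,-0.2],
    [0.04,0.277,0.038,0,0,0.137,-0.2],
    [0.058,0.274,0.038,0,0,0.137,-0.2],
    [0.077,0.27,0.038,0,0,0.137,-0.2],
    [0,0,0,0,0,0,-0.2]
  ]
}}

```text
clock: 1.65
position: [0.5032, -0.0133, 0.1798]
ee_rot: [3.139, 0.124, -0.001]
force: [0.7, 0.6, -0.2]
width: 0.602
```

Run:
```python
from h import *
plan([.501,0,.1],down(.0995))
m=camera_model('wrist');cv2.imwrite('pics/w1.png',get_image('wrist'))
for X in((.5002,.0102,.062),(.5188,-.1761,.062),(.501,0,.062)):print(proj('wrist',X,m))
```

```text
clk 1.65 pos [ 0.5032 -0.0133  0.1798] err [-0.0022  0.0133 -0.0798] rv [ 0.001  0.001 -0.021] w 0.602 F [ 0.7  0.6 -0.2] n 2
[-0.004, -0.045, 0.266, 0.001, 0.001, -0.021]
[-0.003, -0.045, 0.266, 0.001, 0.001, -0.021]
[253.5687671  162.08634388]
[257.2538107  324.71571267]
[253.5806689  172.54259387]
```

View pics/w1.png

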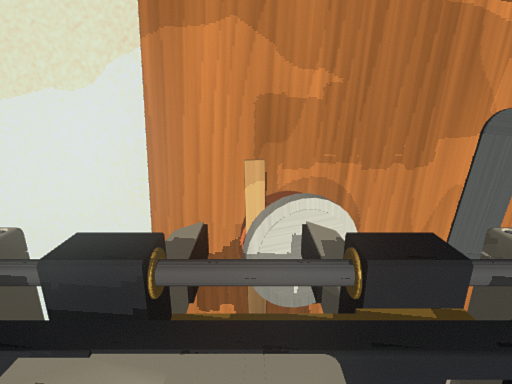

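Request:
{"method": "play_rows", "body": {
  "rows": [
    [0,-0.05,0.26,0,0,-0.02,-0.2],
    [0,-0.045,0.26,0,0,-0.02,-0.2],
    [0,0,0,0,0,0,-0.2]
  ]
}}

```text
clock: 2.0
position: [0.5015, 0.0069, 0.1009]
ee_rot: [-3.134, -0.167, -0.001]
force: [-0.5, -0.5, 0.2]
width: 0.599
```

Run:
```python
from h import *
plan([.502,0.001,.054],down(.0995))
```

```text
clk 2.00 pos [0.5015 0.0069 0.1009] err [ 0.0005 -0.0059 -0.0469] rv [-0.003 -0.001  0.007] w 0.599 F [-0.5 -0.5  0.2] n 2
[-0.001, 0.02, 0.156, -0.003, -0.001, 0.007]
[-0.001, 0.02, 0.156, -0.003, -0.001, 0.007]
```

Request:
{"method": "play_rows", "body": {
  "rows": [
    [0,0.015,0.15,0,0,0.005,-0.2],
    [0,0.015,0.11,0,0,0,-0.2],
    [0,0,0,0,0,0,-0.2],
    [0,0,0,0,0,0,-0.2]
  ]
}}

```text
clock: 2.4
position: [0.503, 0.0064, 0.0654]
ee_rot: [-3.131, -0.173, -0.003]
force: [-0.2, -0.4, 0.2]
width: 0.604
```

Run:
```python
from h import *
plan([.502,0.001,.054],down(.0995))
m=camera_model('wrist');cv2.imwrite('pics/w2.png',get_image('wrist'))
```

```text
clk 2.40 pos [0.503  0.0064 0.0654] err [-0.001  -0.0054 -0.0114] rv [-0.006 -0.002  0.011] w 0.604 F [-0.2 -0.4  0.2] n 1
[-0.01, 0.035, 0.076, -0.011, -0.005, 0.021]
```

View pics/w2.png

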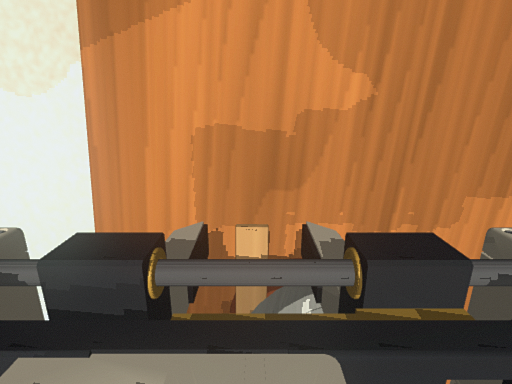

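Request:
{"method": "play_rows", "body": {
  "rows": [
    [-0.005,0.035,0.06,-0.005,0,0.02,-0.2],
    [0,0.015,0.02,0,0,0,-0.2],
    [0,0,0,0,0,0,-0.2]
  ]
}}

```text
clock: 2.75
position: [0.5049, -0.001, 0.0554]
ee_rot: [-3.134, -0.157, -0.011]
force: [-0.3, -0.2, -0.3]
width: 0.603
```

Run:
```python
from h import *
plan([.502,0.001,.054],down(.0995))
```

```text
clk 2.75 pos [ 0.5049 -0.001   0.0554] err [-0.0029  0.002  -0.0014] rv [-0.004 -0.007  0.001] w 0.603 F [-0.3 -0.2 -0.3] n 1
[-0.018, -0.015, 0.01, -0.007, -0.014, 0.002]
```

Request:
{"method": "play_rows", "body": {
  "rows": [
    [-0.018,-0.01,0.012,-0.007,-0.014,0,-0.2],
    [-0.005,0,0,0,0,0,-0.2],
    [0,0,0,0,0,0,-0.2]
  ]
}}

```text
clock: 3.05
position: [0.5011, 0.0001, 0.0538]
ee_rot: [3.137, 0.157, -0.001]
force: [-0.3, -0.3, -0.1]
width: 0.606
```

Run:
```python
from h import *
plan([.502,0.001,.054],down(.0995))
```

```text
clk 3.05 pos [5.011e-01 1.000e-04 5.380e-02] err [0.0009 0.0009 0.0002] rv [0. 0. 0.] w 0.606 F [-0.3 -0.3 -0.1] n 1
[0.007, -0.005, -0.002, 0.0, 0.001, 0.001]
```

Request:
{"method": "play_rows", "body": {
  "rows": [
    [0,0,0,0,0,0,0.6],
    [0,0,0,0,0,0,1],
    [0,0,0,0,0,0,1],
    [0,0,0,0,0,0,1],
    [0,0,0,0,0,0,1]
  ],
  "force": 20
}}

```text
clock: 3.55
position: [0.5012, 0.0003, 0.0539]
ee_rot: [3.138, 0.157, -0.0]
force: [0.4, -0.4, -0.1]
width: 0.216
```

Run:
```python
from h import *
plan([.502-.02,0.201,.054],down(.0995))
cv2.imwrite('pics/t2.png',get_image('top'))
crop(cv2.imread('pics/t2.png'),240,170,130,100,6,'pics/c3.png')
```

```text
clk 3.55 pos [5.012e-01 3.000e-04 5.390e-02] err [-1.920e-02  2.007e-01  1.000e-04] rv [0.    0.    0.001] w 0.216 F [ 0.4 -0.4 -0.1] n 5
[0.001, -0.269, -0.0, 0.0, 0.0, 0.0]
[0.001, -0.269, -0.0, 0.0, 0.0, 0.0]
[0.001, -0.269, -0.0, 0.0, 0.0, 0.0]
[0.001, -0.269, -0.0, 0.0, 0.0, 0.0]
[0.001, -0.269, -0.0, 0.0, 0.0, 0.0]
```

View pics/c3.png

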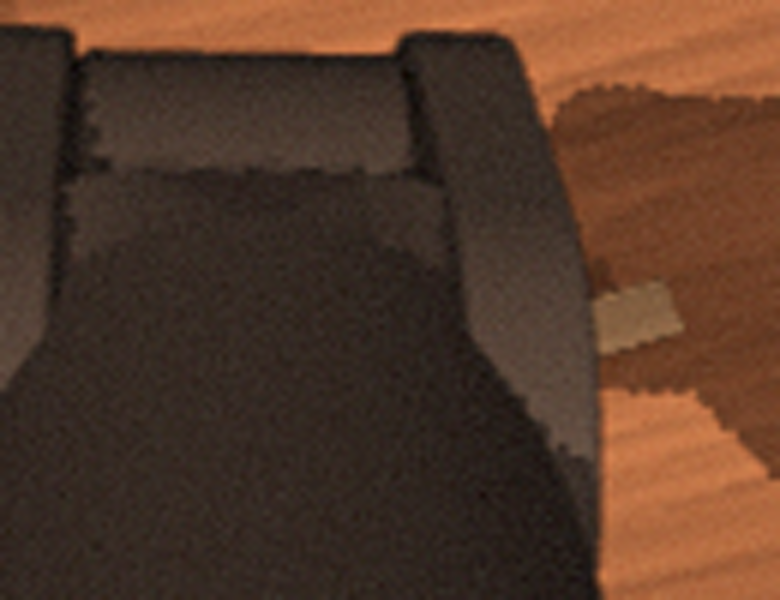

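Request:
{"method": "play_rows", "body": {
  "rows": [
    [0,-0.3,0,0,0,0,1],
    [0,-0.3,0,0,0,0,1],
    [0,-0.3,0,0,0,0,1],
    [0,-0.3,0,0,0,0,1],
    [0,-0.1,0,0,0,0,1]
  ]
}}

```text
clock: 4.1
position: [0.4836, 0.1959, 0.0538]
ee_rot: [3.136, 0.139, 0.004]
force: [0.5, 0.3, -0.1]
width: 0.211
```

Run:
```python
from h import *
plan([.48,0.21,.06],down(.0995))
cv2.imwrite('pics/t3.png',get_image('top'))
crop(cv2.imread('pics/t3.png'),150,150,230,130,3,'pics/c4.png')
cv2.imwrite('pics/s3.png',get_image('scene'))
crop(cv2.imread('pics/s3.png'),225,100,120,90,6,'pics/c5.png')
```

```text
clk 4.10 pos [0.4836 0.1959 0.0538] err [-0.0036  0.0141  0.0062] rv [ 0.002 -0.002 -0.011] w 0.211 F [ 0.5  0.3 -0.1] n 1
[-0.016, -0.096, -0.041, 0.004, -0.004, -0.021]
```

View pics/c4.png

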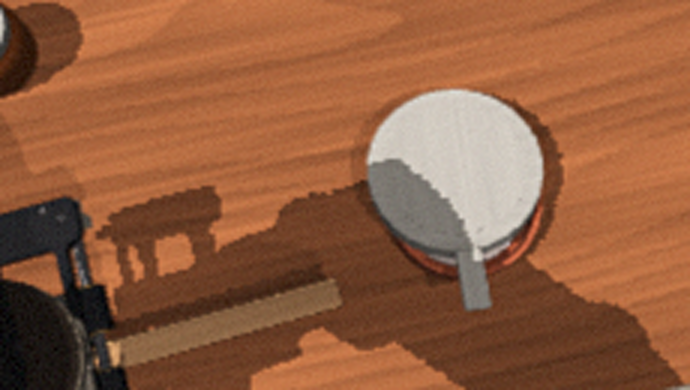

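View pics/c5.png

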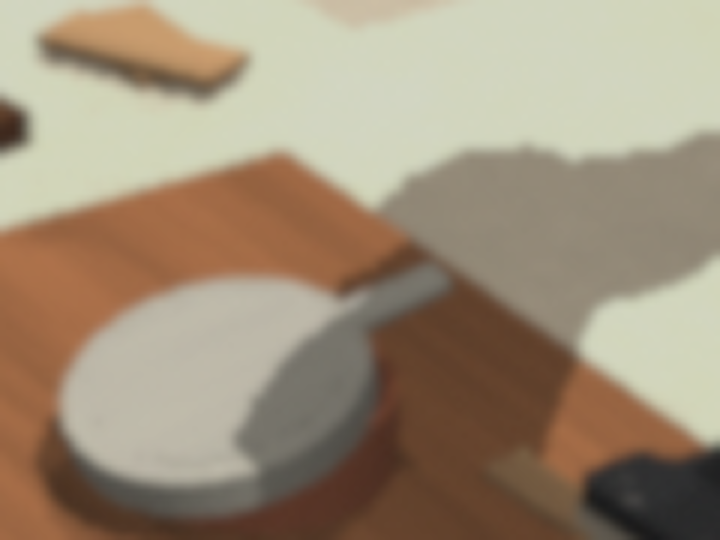

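Request:
{"method": "play_rows", "body": {
  "rows": [
    [0,-0.2,0.03,0,0,-0.02,1],
    [0,-0.15,0.07,0,0,0,1],
    [0,0,0.07,0,0,0,1],
    [0,0,0.02,0,0,0,1],
    [0,0,0,0,0,0,1]
  ]
}}

```text
clock: 4.7
position: [0.4801, 0.2426, 0.0228]
ee_rot: [3.132, 0.146, 0.004]
force: [0.8, -0.2, 0.3]
width: 0.211
```

Run:
```python
from h import *
plan([.48,0.25,.0205],down(.0995))
```

```text
clk 4.70 pos [0.4801 0.2426 0.0228] err [-0.0001  0.0074 -0.0023] rv [ 0.006 -0.002 -0.006] w 0.211 F [ 0.8 -0.2  0.3] n 1
[0.004, -0.049, 0.015, 0.013, -0.004, -0.012]
```

Request:
{"method": "play_rows", "body": {
  "rows": [
    [0,0,0.014,0.012,0,-0.01,1],
    [0,0,0.004,0,0,0,1],
    [0,0,0,0,0,0,0.3],
    [0,0,0,0,0,0,0.1],
    [0,0,0,0,0,0,0]
  ]
}}

```text
clock: 5.2
position: [0.4813, 0.2393, 0.0211]
ee_rot: [-3.138, -0.147, -0.004]
force: [-0.0, -0.4, -1.1]
width: 0.423
```

Request:
{"method": "play_rows", "body": {
  "rows": [
    [0,0,-0.1,0,0,0,0],
    [0,0,-0.25,0,0,0,0],
    [0,0,-0.3,0,0,0,0],
    [0,0,-0.3,0,0,0,0]
  ]
}}

```text
clock: 5.6
position: [0.4777, 0.2357, 0.1623]
ee_rot: [3.131, 0.143, -0.011]
force: [0.4, 0.3, 0.2]
width: 0.504
```

Run:
```python
from h import *
plan([.48,0.25,.16],down(.0995))
cv2.imwrite('pics/t4.png',get_image('top'))
crop(cv2.imread('pics/t4.png'),100,80,290,200,2.7,'pics/c6.png')
crop(cv2.imread('pics/t4.png'),250,160,100,100,6,'pics/c6b.png')
cv2.imwrite('pics/s4.png',get_image('scene'))
crop(cv2.imread('pics/s4.png'),220,120,100,75,8,'pics/c7.png')
```

```text
clk 5.60 pos [0.4777 0.2357 0.1623] err [ 0.0023  0.0143 -0.0023] rv [ 0.007  0.008 -0.008] w 0.504 F [0.4 0.3 0.2] n 1
[0.024, -0.094, 0.015, 0.014, 0.015, -0.017]
```

View pics/c6.png

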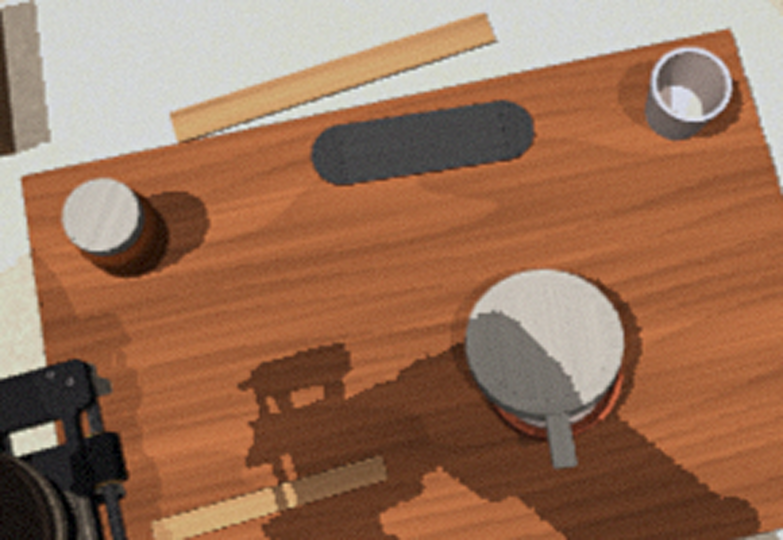

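View pics/c6b.png

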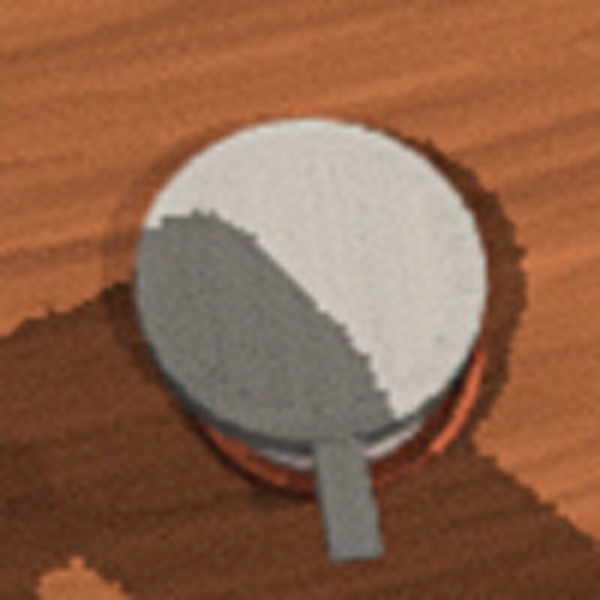

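View pics/c7.png

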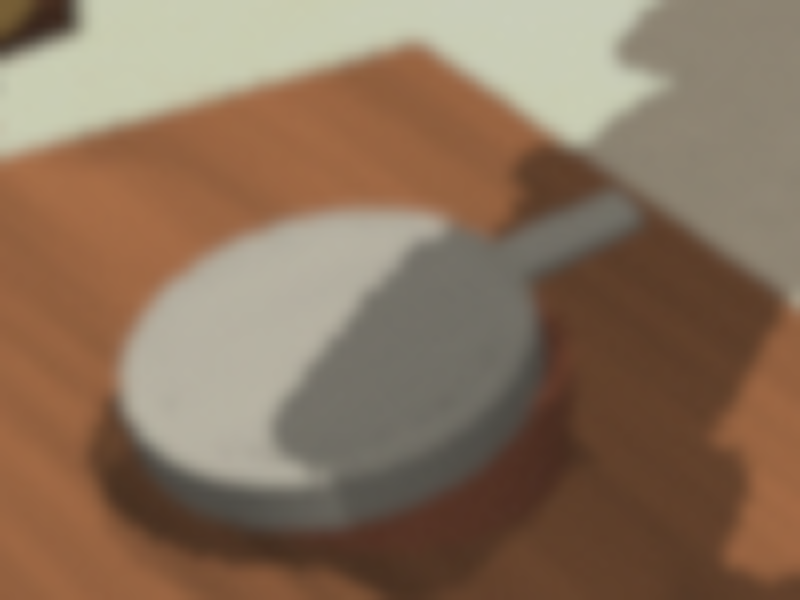

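Run:
```python
from h import *
T=lambda x,y:(250+x/6-.4,160+y/6-.4)
S=lambda x,y:(220+x/8-.4,120+y/8-.4)
a=tri('top',T(332,562),'scene',S(643,213)); b=tri('top',T(383,554),'scene',S(618,187)); print('tip',a,b,(a+b)/2)
for z in (.075,.085): print(ray('top',*T(332,562),z),ray('top',*T(383,554),z),ray('top',*T(318,445),z),ray('top',*T(366,440),z))
# lid ellipse by gray mask
for n,f,box in(('top','t4',(268,175,335,236)),('scene','s4',(232,143,292,190))):
    im=cv2.imread(f'pics/{f}.png');hsv=cv2.cvtColor(im,cv2.COLOR_BGR2HSV)
    m=(hsv[...,1]<45).astype(np.uint8); mm=np.zeros_like(m);x0,y0,x1,y1=box;mm[y0:y1,x0:x1]=m[y0:y1,x0:x1]
    c=max(cv2.findContours(mm,cv2.RETR_EXTERNAL,cv2.CHAIN_APPROX_NONE)[0],key=cv2.contourArea)
    print(n,cv2.fitEllipse(c),cv2.boundingRect(c))
s=observe();m=camera_model('wrist');c=-m['R'].T@m['t']
R0=Ro.from_rotvec(s['ee_rot']);print('cam in tool',R0.inv().apply(c-s['position']),'cam z in tool',R0.inv().apply(m['R'][2]))
# dish initial
for p in((385,436),(430,432),(350,433)):print(ray('top',240+p[0]/6-.4,170+p[1]/6-.4,.056))
for p in((225,458),(300,494),(435,455),(482,385)):print('rim',ray('top',*T(*p),.056))
```

```text
tip [ 0.46988453 -0.06253966  0.08809054] [ 0.46876517 -0.0791811   0.08890443] [ 0.46932485 -0.07086038  0.08849749]
[ 0.46998796 -0.06406996  0.075     ] [ 0.46943203 -0.08158298  0.075     ] [ 0.50947533 -0.06759872  0.075     ] [ 0.50813173 -0.08409094  0.075     ]
[ 0.46978538 -0.06280529  0.085     ] [ 0.46923712 -0.08007683  0.085     ] [ 0.50872828 -0.06628539  0.085     ] [ 0.5074032  -0.08255021  0.085     ]
top ((301.41217041015625, 207.6212158203125), (55.35531997680664, 57.253726959228516), 108.36244201660156) (273, 180, 58, 56)
scene ((262.3519592285156, 164.95680236816406), (35.87574768066406, 56.77619552612305), 70.14704132080078) (236, 147, 56, 39)
cam in tool [ 3.85878453e-05 -7.60602144e-02 -1.58129221e-01] cam z in tool [-0.00110686  0.28084858  0.95975145]
[ 0.49305929 -0.06881325  0.056     ]
[ 0.49153131 -0.08454845  0.056     ]
[ 0.4963208  -0.05701715  0.056     ]
rim [ 0.51242775 -0.03712406  0.056     ]
rim [ 0.49534027 -0.06037795  0.056     ]
rim [ 0.49994349 -0.10967884  0.056     ]
rim [ 0.52095166 -0.13137219  0.056     ]
```

Run:
```python
from h import *
print(observe()['joints'].round(2))
plan([.455,-.07,.19],down(-1.65))
```

```text
[-0.94  0.37  0.5   1.9  -0.22  0.92 -0.24]
clk 5.70 pos [0.4814 0.2374 0.1667] err [-0.0264 -0.3074  0.0233] rv [-0.    -0.003  1.741] w 0.497 F [ 1.4  0.1 -0.7] n 13
[-0.028, 0.156, -0.012, -0.0, -0.0, 0.268]
[-0.007, 0.158, -0.012, -0.0, -0.0, 0.268]
[0.014, 0.158, -0.012, -0.0, -0.0, 0.268]
[0.035, 0.154, -0.012, -0.0, -0.0, 0.268]
[0.056, 0.148, -0.012, -0.0, -0.0, 0.268]
[0.075, 0.139, -0.012, -0.0, -0.0, 0.268]
[0.093, 0.128, -0.012, -0.0, -0.0, 0.268]
[0.109, 0.115, -0.012, -0.0, -0.0, 0.268]
[0.123, 0.099, -0.012, -0.0, -0.0, 0.268]
[0.136, 0.082, -0.012, -0.0, -0.0, 0.268]
[0.145, 0.063, -0.012, -0.0, -0.0, 0.268]
[0.152, 0.043, -0.012, -0.0, -0.0, 0.268]
[0.157, 0.022, -0.012, -0.0, -0.0, 0.268]
```

Request:
{"method": "play_rows", "body": {
  "rows": [
    [-0.028,0.156,-0.012,0,0,0.27,0],
    [-0.007,0.158,-0.012,0,0,0.27,0],
    [0.014,0.158,-0.012,0,0,0.27,0],
    [0.035,0.154,-0.012,0,0,0.27,0],
    [0.056,0.148,-0.012,0,0,0.27,0]
  ]
}}

```text
clock: 6.2
position: [0.4699, 0.1186, 0.1762]
ee_rot: [-2.998, 0.929, -0.005]
force: [-0.0, -0.9, -0.0]
width: 0.497
```

Request:
{"method": "play_rows", "body": {
  "rows": [
    [0.075,0.14,-0.012,0,0,0.27,0],
    [0.093,0.128,-0.012,0,0,0.27,0],
    [0.11,0.115,-0.012,0,0,0.27,0],
    [0.123,0.1,-0.012,0,0,0.27,0],
    [0.136,0.082,-0.012,0,0,0.27,0]
  ]
}}

```text
clock: 6.7
position: [0.4526, -0.0054, 0.1839]
ee_rot: [-2.492, 1.907, -0.002]
force: [1.2, 0.2, 0.3]
width: 0.499
```

Run:
```python
from h import *
print(observe()['joints'].round(2))
plan([.455,-.07,.19],down(-1.65))
```

```text
[-0.87  0.26  0.95  2.08 -0.27  0.92 -1.07]
clk 6.70 pos [ 0.4526 -0.0054  0.1839] err [ 0.0024 -0.0646  0.0061] rv [-0.003  0.002  0.343] w 0.499 F [1.2 0.2 0.3] n 3
[0.14, 0.032, -0.014, -0.002, 0.001, 0.229]
[0.143, 0.016, -0.014, -0.002, 0.001, 0.229]
[0.144, -0.0, -0.014, -0.002, 0.001, 0.229]
```

Request:
{"method": "play_rows", "body": {
  "rows": [
    [0.14,0.03,-0.014,0,0,0.23,0],
    [0.143,0.016,-0.014,0,0,0.23,0],
    [0.11,0,-0.014,0,0,0.18,0],
    [0,0,0,0,0,0,0]
  ]
}}

```text
clock: 7.1
position: [0.4525, -0.0711, 0.1897]
ee_rot: [-2.13, 2.306, -0.001]
force: [-0.6, -0.2, -0.2]
width: 0.501
```

Run:
```python
from h import *
print(observe()['joints'].round(2))
plan([.455,-.07,.19],down(-1.65))
m=camera_model('wrist');cv2.imwrite('pics/w5.png',get_image('wrist'))
import pickle;pickle.dump(m,open('m5.pkl','wb'))
cv2.imwrite('pics/w5b.png',cv2.resize(cv2.imread('pics/w5.png'),(800,600),interpolation=cv2.INTER_CUBIC))
```

```text
[-0.79  0.3   1.05  2.07 -0.32  0.95 -1.22]
clk 7.10 pos [ 0.4525 -0.0711  0.1897] err [0.0025 0.0011 0.0003] rv [-0.002  0.002 -0.   ] w 0.501 F [-0.6 -0.2 -0.2] n 1
[-0.008, -0.016, -0.002, -0.005, 0.004, -0.0]
```

View pics/w5b.png

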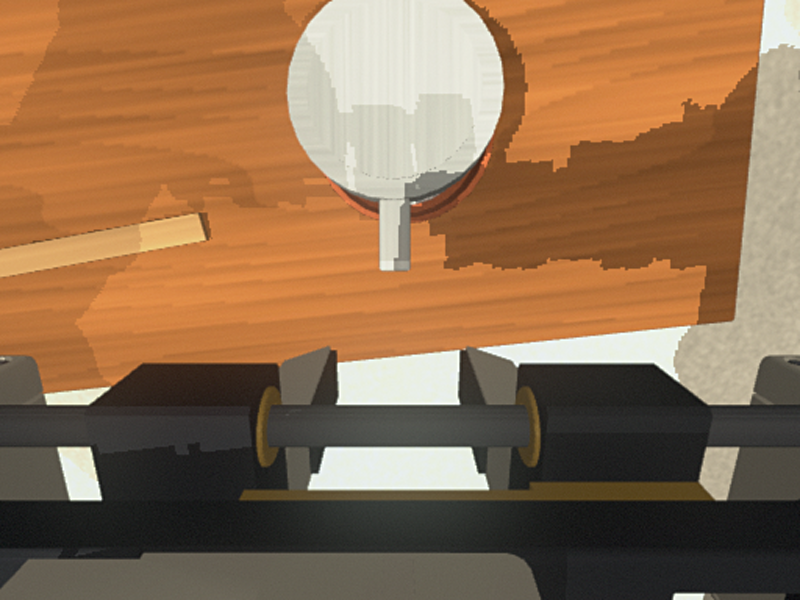

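Run:
```python
from h import *
crop(cv2.imread('pics/w5.png'),195,80,130,100,6,'pics/c8.png')
```

```text
(no output)
```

View pics/c8.png

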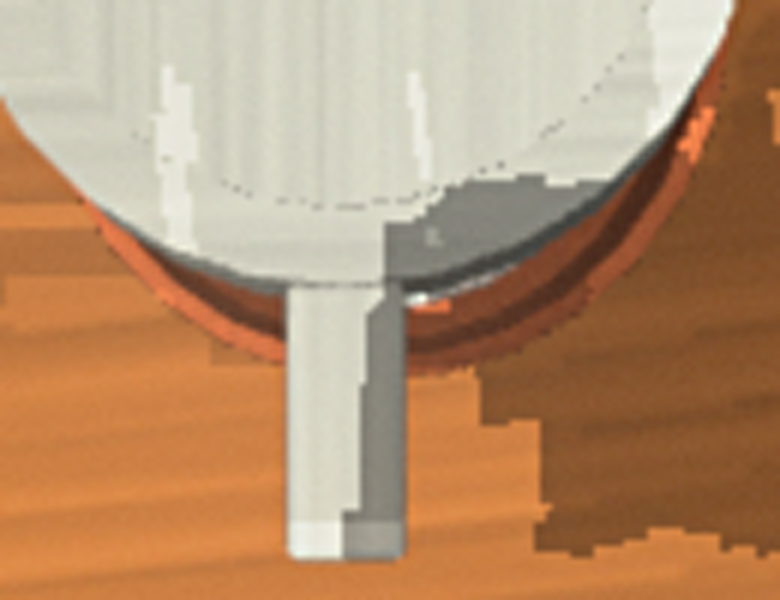

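Run:
```python
from h import *
import pickle
from scipy.optimize import least_squares
m=pickle.load(open('m5.pkl','rb'))
W=lambda x,y:(195+x/6-.4,80+y/6-.4)
pts=np.array([ray('wrist',*W(*p),.056,m)[:2] for p in((82,200),(170,315),(220,345),(280,363),(420,375),(480,367),(540,340),(600,295),(650,245),(690,185),(718,110))])
r=least_squares(lambda c:np.hypot(*(pts-c).T)-.055,[.547,-.08]);print('dish',r.x,r.fun.round(4))
r2=least_squares(lambda c:np.hypot(*(pts-c[:2]).T)-c[2],[.547,-.08,.055]);print(r2.x)
for z in(.085,.088,.091):
  a,b=ray('wrist',*W(287,520),z,m),ray('wrist',*W(404,520),z,m);print('tip',z,(a+b)/2,np.linalg.norm(a-b))
  a,b=ray('wrist',*W(287,300),z-.009,m),ray('wrist',*W(404,300),z-.009,m);print('base',(a+b)/2,np.linalg.norm(a-b))
print(ray('wrist',*W(287,557),.082,m),ray('wrist',*W(404,557),.082,m))
```

```text
dish [ 0.54649006 -0.08132267] [-0.0006  0.0009  0.0006 -0.0005 -0.0006  0.0003  0.0001 -0.0004 -0.
  0.0002  0.0001]
[ 0.54657757 -0.08131437  0.05507105]
tip 0.085 [ 0.47466664 -0.07032371  0.085     ] 0.01783491429671414
base [ 0.50679408 -0.07288992  0.076     ] 0.017811088269249556
tip 0.088 [ 0.47527093 -0.07039993  0.088     ] 0.017631453639735607
base [ 0.507024   -0.07293531  0.079     ] 0.017614623237287994
tip 0.091 [ 0.47587523 -0.07047616  0.091     ] 0.017427992982757063
base [ 0.50725392 -0.07298071  0.082     ] 0.01741815820532644
[ 0.46896891 -0.06072385  0.082     ] [ 0.46752416 -0.0788133   0.082     ]
```

```bash
cat >> h.py <<'E'
H=-1.65; L=np.array([np.sin(H),-np.cos(H),0]); L3=np.array([0,0,1.]); DISH=np.array([.5465,-.0813,.056]); P=np.array([-L[1],L[0],0])
def tool(th,h=H): return down(h)*Ro.from_rotvec([-th,0,0])
def tcp(d,th,lat=0,g=.019,a=.088,extra=0):
    lug=DISH-.055*L+(d+a)*(np.cos(th)*L+np.sin(th)*L3)+lat*P
    dn=np.sin(th)*L-np.cos(th)*L3
    return lug+(g+extra)*dn
E
python3 - <<'E'
from h import *
print(L,P,tcp(.034,.23),tcp(.034,.23,extra=-.06))
l=np.array([.483,-.071,.082]); dn=np.sin(.23)*L-np.cos(.23)*L3
print(l+.019*dn)
plan(l-.041*dn,tool(.23))
E
```

```text
[-0.99686503  0.07912089  0.        ] [-0.07912089 -0.99686503  0.        ] [ 0.47859468 -0.07591037  0.0653136 ] [ 0.49223045 -0.07699264  0.12373358]
[ 0.47868201 -0.07065728  0.06350034]
clk 7.15 pos [ 0.4524 -0.0699  0.1894] err [ 0.04   -0.0019 -0.0675] rv [-0.232  0.002  0.004] w 0.498 F [0.2 0.5 0.1] n 2
[-0.003, -0.133, 0.225, -0.232, 0.002, 0.004]
[-0.004, -0.158, 0.208, -0.232, 0.002, 0.004]
```

Request:
{"method": "play_rows", "body": {
  "rows": [
    [0,-0.1,0.12,-0.16,0,0,0],
    [0,-0.1,0.14,-0.16,0,0,0],
    [0,-0.1,0.14,-0.14,0,0,0],
    [0,0,0,0,0,0,0]
  ]
}}

```text
clock: 7.55
position: [0.4933, -0.0651, 0.1224]
ee_rot: [2.044, -2.163, -0.271]
force: [-0.1, 0.4, -0.5]
width: 0.497
```

Run:
```python
from h import *
print(observe()['joints'].round(2))
l=np.array([.483,-.071,.082]); dn=np.sin(.23)*L-np.cos(.23)*L3
plan(l-.041*dn,tool(.23))
m=camera_model('wrist');cv2.imwrite('pics/w6.png',get_image('wrist'))
```

```text
[-0.54  0.62  0.88  1.85 -0.47  1.16 -1.08]
clk 7.55 pos [ 0.4933 -0.0651  0.1224] err [-0.0009 -0.0066 -0.0005] rv [0.008 0.008 0.024] w 0.497 F [-0.1  0.4 -0.5] n 1
[0.044, 0.003, 0.003, 0.015, 0.016, 0.047]
```

View pics/w6.png

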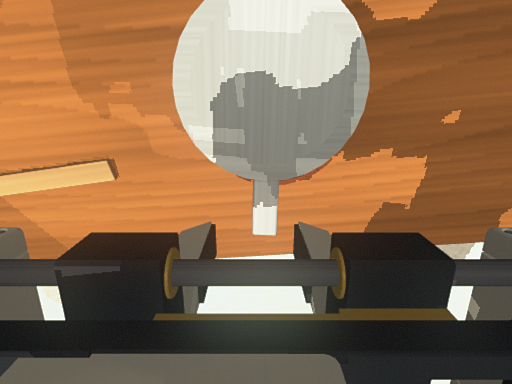

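Request:
{"method": "play_rows", "body": {
  "rows": [
    [0.044,0,0,0.015,0.016,0.045,0],
    [0,0,0.1,0,0,0,0],
    [0,0,0.05,0,0,0,0],
    [0,0,0,0,0,0,0]
  ]
}}

```text
clock: 8.0
position: [0.4858, -0.0721, 0.1048]
ee_rot: [2.023, -2.193, -0.242]
force: [-0.2, -0.1, 0.6]
width: 0.499
```

Run:
```python
from h import *
l=np.array([.483,-.071,.082]); dn=np.sin(.23)*L-np.cos(.23)*L3
plan(l+.017*dn,tool(.23))
m=camera_model('wrist');cv2.imwrite('pics/w7.png',get_image('wrist'))
```

```text
clk 8.00 pos [ 0.4858 -0.0721  0.1048] err [-0.0067  0.0014 -0.0393] rv [-0.01   0.001 -0.001] w 0.499 F [-0.2 -0.1  0.6] n 1
[-0.006, -0.013, 0.266, -0.021, 0.002, -0.002]
```

View pics/w7.png

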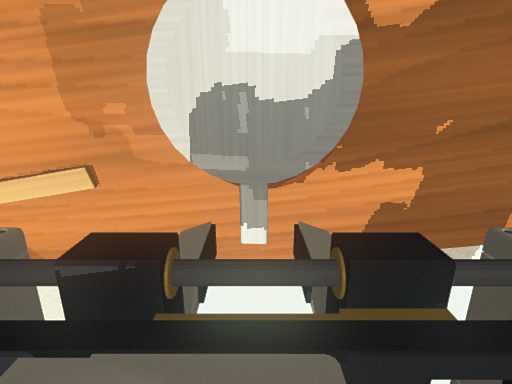

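Request:
{"method": "play_rows", "body": {
  "rows": [
    [0,-0.01,0.12,-0.02,0,0,0],
    [0,0,0.09,0,0,0,0],
    [0,0,0.03,0,0,0,0],
    [0,0,0,0,0,0,0]
  ]
}}

```text
clock: 8.45
position: [0.4798, -0.0712, 0.0693]
ee_rot: [2.021, -2.189, -0.25]
force: [-1.0, -0.8, -0.5]
width: 0.498
```

Run:
```python
from h import *
l=np.array([.483,-.071,.082]); dn=np.sin(.23)*L-np.cos(.23)*L3
plan(l+.017*dn,tool(.23))
m=camera_model('wrist');cv2.imwrite('pics/w8.png',get_image('wrist'))
```

```text
clk 8.45 pos [ 0.4798 -0.0712  0.0693] err [-0.0007  0.0005 -0.0038] rv [-0.004  0.002 -0.   ] w 0.498 F [-1.  -0.8 -0.5] n 1
[-0.003, -0.001, 0.026, -0.008, 0.004, -0.001]
```

View pics/w8.png

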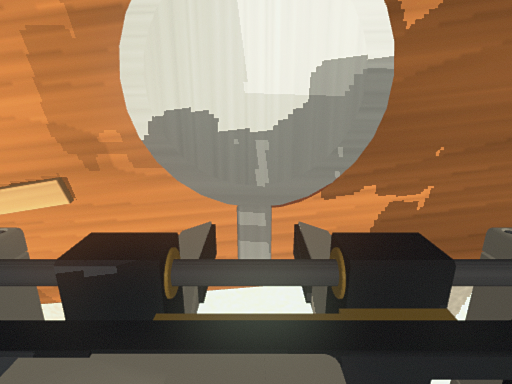

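Request:
{"method": "play_rows", "body": {
  "rows": [
    [0,0,0.026,-0.008,0,0,0],
    [0,0,0,0,0,0,0.4],
    [0,0,0,0,0,0,0.7],
    [0,0,0,0,0,0,1],
    [0,0,0,0,0,0,1]
  ],
  "force": 10
}}

```text
clock: 9.0
position: [0.4799, -0.0716, 0.0662]
ee_rot: [2.019, -2.188, -0.253]
force: [0.3, 0.3, -0.1]
width: 0.202
```

Request:
{"method": "play_rows", "body": {
  "rows": [
    [0,0,0,0,0,0,1],
    [0,0,0,0,0,0,1]
  ],
  "force": 35
}}

```text
clock: 9.2
position: [0.48, -0.0715, 0.0663]
ee_rot: [2.02, -2.188, -0.253]
force: [0.7, -0.2, -0.6]
width: 0.189
```

Run:
```python
from h import *
print(observe()['joints'].round(2))
plan(tcp(.034,.34,-.005),tool(.34))
cv2.imwrite('pics/s9.png',get_image('scene'))
crop(cv2.imread('pics/s9.png'),220,100,100,75,8,'pics/c9.png')
```

```text
[-0.51  0.68  0.84  1.94 -0.53  1.03 -1.04]
clk 9.20 pos [ 0.48   -0.0715  0.0663] err [0.0008 0.0004 0.0125] rv [-0.112  0.002 -0.   ] w 0.189 F [ 0.7 -0.2 -0.6] n 1
[-0.003, 0.014, -0.082, -0.223, 0.004, -0.0]
```

View pics/c9.png

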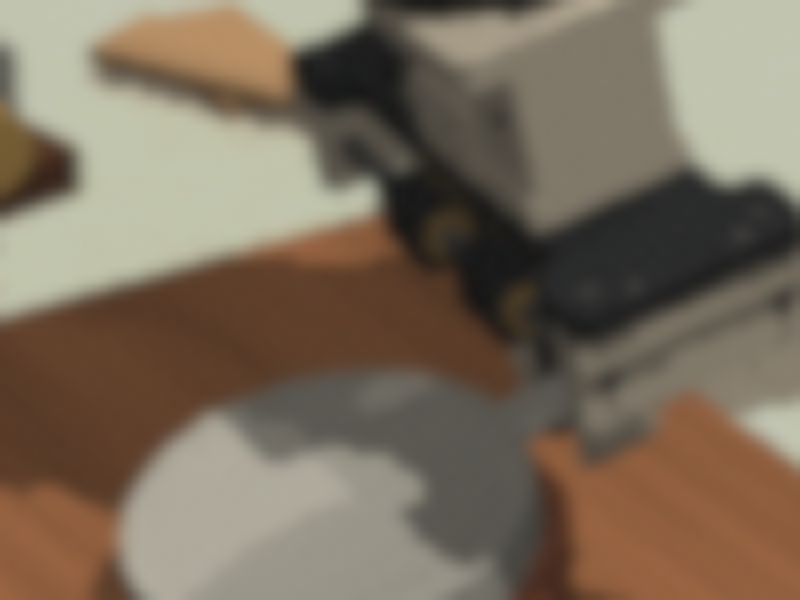

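Request:
{"method": "play_rows", "body": {
  "rows": [
    [0,0.005,-0.03,-0.08,0,0,1],
    [0,0.005,-0.03,-0.08,0,0,1],
    [0,0.005,-0.03,-0.08,0,0,1],
    [0,0,0,0,0,0,1]
  ]
}}

```text
clock: 9.65
position: [0.4817, -0.0716, 0.0806]
ee_rot: [1.954, -2.117, -0.377]
force: [0.4, -0.7, -1.1]
width: 0.188
```

Run:
```python
from h import *
print(observe()['joints'].round(2))
plan(tcp(.034,.35,-.005,g=.0175),tool(.35))
cv2.imwrite('pics/s10.png',get_image('scene'))
crop(cv2.imread('pics/s10.png'),220,120,100,75,8,'pics/c10.png')
cv2.imwrite('pics/w10.png',get_image('wrist'))
```

```text
[-0.48  0.74  0.84  1.82 -0.48  1.21 -1.08]
clk 9.65 pos [ 0.4817 -0.0716  0.0806] err [-0.0002  0.0004  0.0008] rv [ 0.001  0.002 -0.   ] w 0.188 F [ 0.4 -0.7 -1.1] n 1
[-0.003, 0.003, -0.004, 0.002, 0.004, -0.0]
```

View pics/c10.png

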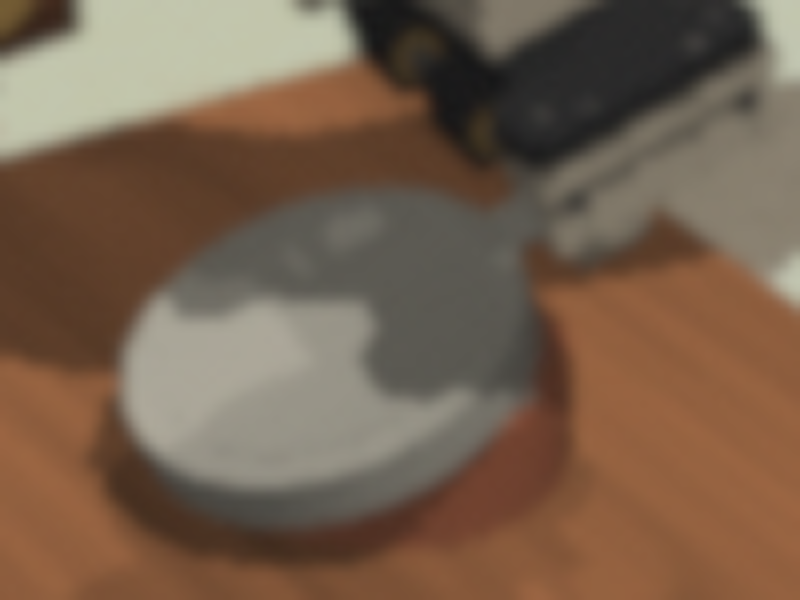

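View pics/w10.png

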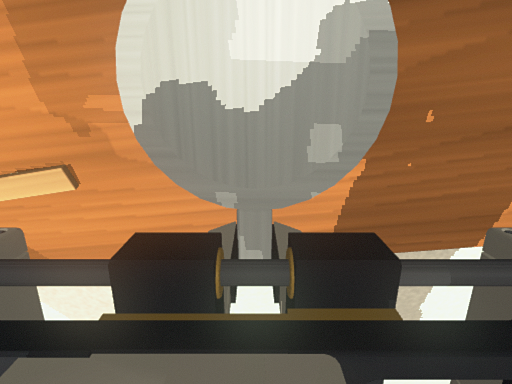

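Run:
```python
from h import *
plan(tcp(.052,.31,0,g=.0175),tool(.31),step=.005)
```

```text
clk 9.75 pos [ 0.481  -0.0715  0.0804] err [-0.0179 -0.0031  0.0017] rv [ 0.04   0.003 -0.001] w 0.188 F [ 0.5  0.1 -0.1] n 4
[0.008, 0.028, 0.007, 0.02, 0.001, -0.0]
[0.008, 0.029, 0.007, 0.02, 0.001, -0.0]
[0.008, 0.029, 0.007, 0.02, 0.001, -0.0]
[0.008, 0.029, 0.007, 0.02, 0.001, -0.0]
```

Request:
{"method": "play_rows", "body": {
  "rows": [
    [0.008,0.028,0.007,0.02,0,0,1],
    [0.008,0.028,0.007,0.02,0,0,1],
    [0.008,0.028,0.007,0.02,0,0,1],
    [0.008,0.028,0.007,0.02,0,0,1],
    [0,0,0,0,0,0,1]
  ]
}}

```text
clock: 10.25
position: [0.461, -0.075, 0.0819]
ee_rot: [1.979, -2.147, -0.331]
force: [1.4, 1.3, -0.7]
width: 0.188
```

Run:
```python
from h import *
print(observe()['joints'].round(2))
plan(tcp(.052,.31,0,g=.0175),tool(.31),step=.005)
cv2.imwrite('pics/s11.png',get_image('scene'))
crop(cv2.imread('pics/s11.png'),220,120,100,75,8,'pics/c11.png')
cv2.imwrite('pics/w11.png',get_image('wrist'))
```

```text
[-0.51  0.68  0.85  1.91 -0.48  1.12 -1.06]
clk 10.25 pos [ 0.461  -0.075   0.0819] err [0.0021 0.0003 0.0001] rv [-0.007  0.004 -0.001] w 0.188 F [ 1.4  1.3 -0.7] n 1
[-0.003, -0.013, -0.005, -0.014, 0.008, -0.003]
```

View pics/c11.png

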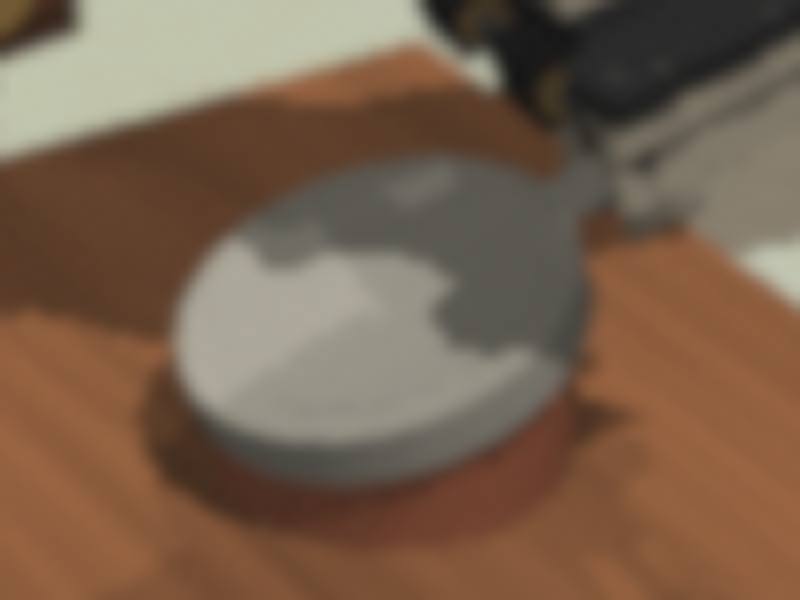

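View pics/w11.png

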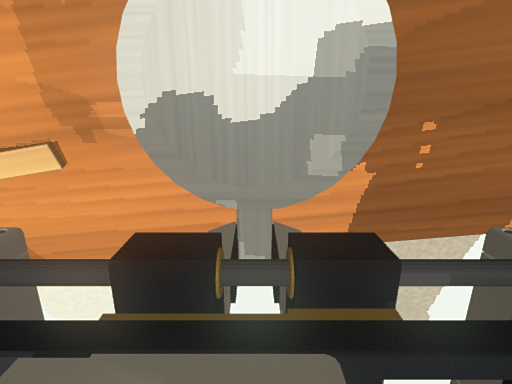

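Run:
```python
from h import *
plan(tcp(.053,.16,0,g=.0175),tool(.16),step=.005)
```

```text
clk 10.35 pos [ 0.4612 -0.0748  0.0819] err [-0.0014  0.0004 -0.0207] rv [ 0.145  0.004 -0.001] w 0.190 F [ 0.2 -0.5 -0.9] n 5
[-0.0, -0.006, 0.027, 0.058, 0.001, -0.001]
[-0.0, -0.006, 0.027, 0.058, 0.001, -0.001]
[-0.0, -0.005, 0.027, 0.058, 0.001, -0.001]
[-0.0, -0.004, 0.027, 0.058, 0.001, -0.001]
[-0.0, -0.003, 0.027, 0.058, 0.001, -0.001]
```

Request:
{"method": "play_rows", "body": {
  "rows": [
    [0,-0.006,0.027,0.058,0,0,1],
    [0,-0.006,0.027,0.058,0,0,1],
    [0,-0.005,0.027,0.058,0,0,1],
    [0,-0.004,0.027,0.058,0,0,1],
    [0,0,0,0,0,0,1]
  ]
}}

```text
clock: 10.85
position: [0.459, -0.0746, 0.0646]
ee_rot: [2.04, -2.211, -0.212]
force: [-0.7, 0.7, 0.1]
width: 0.188
```

Run:
```python
from h import *
plan(tcp(.054,.16,0,g=.0175),tool(.16),step=.005)
plan(tcp(.0548,.08,0,g=.0175),tool(.08),step=.005)
cv2.imwrite('pics/s12.png',get_image('scene'))
crop(cv2.imread('pics/s12.png'),220,120,100,75,8,'pics/c12.png')
m=camera_model('wrist')
import pickle;pickle.dump(m,open('m12.pkl','wb'))
cv2.imwrite('pics/w12.png',get_image('wrist'))
```

```text
clk 10.85 pos [ 0.459  -0.0746  0.0646] err [-0.0002  0.0003 -0.0032] rv [ 0.028  0.003 -0.001] w 0.188 F [-0.7  0.7  0.1] n 1
[-0.002, -0.003, 0.021, 0.057, 0.006, -0.002]
clk 10.85 pos [ 0.459  -0.0746  0.0646] err [-0.001   0.0003 -0.0146] rv [ 0.108  0.003 -0.001] w 0.188 F [-0.7  0.7  0.1] n 3
[-0.001, -0.004, 0.032, 0.072, 0.002, -0.001]
[-0.001, -0.003, 0.032, 0.072, 0.002, -0.001]
[-0.001, -0.002, 0.032, 0.072, 0.002, -0.001]
```

View pics/c12.png

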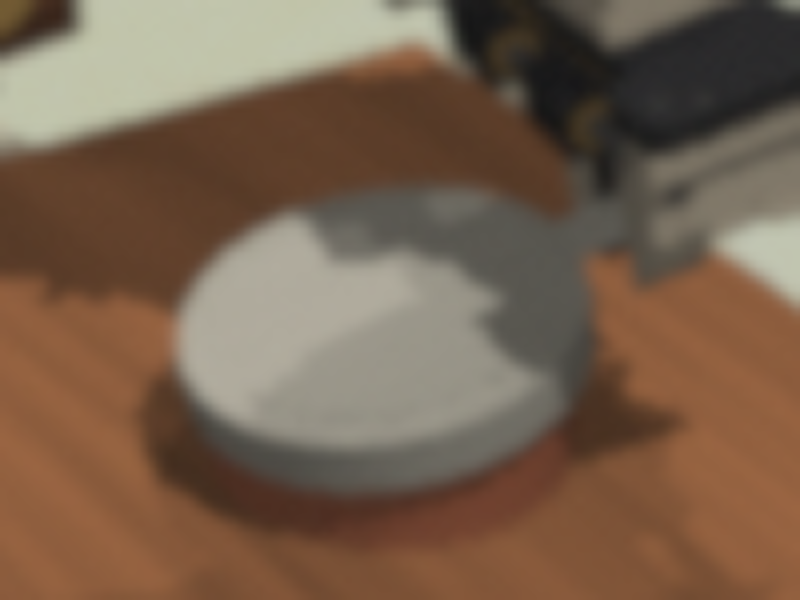

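View pics/w12.png

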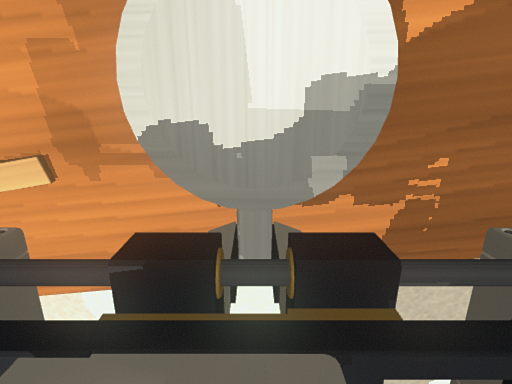

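Request:
{"method": "play_rows", "body": {
  "rows": [
    [-0.003,-0.004,0.032,0.072,0,0,1],
    [-0.002,-0.003,0.032,0.072,0,0,1],
    [0,-0.002,0.03,0.07,0,0,1],
    [0,0,0,0,0,0,1]
  ]
}}

```text
clock: 11.35
position: [0.4604, -0.0743, 0.0506]
ee_rot: [2.094, -2.267, -0.093]
force: [-0.9, -0.6, -0.2]
width: 0.185
```

Run:
```python
from h import *
plan(tcp(.055,.08,0,g=.0175),tool(.08),step=.005)
plan(tcp(.055,.0,0,g=.0175),tool(.0),step=.005)
```

```text
clk 11.35 pos [ 0.4604 -0.0743  0.0506] err [-0.0026  0.0001 -0.0006] rv [0.001 0.001 0.   ] w 0.185 F [-0.9 -0.6 -0.2] n 1
[0.001, 0.017, 0.005, 0.002, 0.002, 0.0]
clk 11.35 pos [ 0.4604 -0.0743  0.0506] err [-0.0017 -0.     -0.0121] rv [0.081 0.001 0.   ] w 0.185 F [-0.9 -0.6 -0.2] n 3
[0.0, 0.001, 0.027, 0.054, 0.001, 0.0]
[0.0, 0.002, 0.027, 0.054, 0.001, 0.0]
[0.0, 0.003, 0.027, 0.054, 0.001, 0.0]
```

Request:
{"method": "play_rows", "body": {
  "rows": [
    [0,0.01,0.027,0.054,0,0,1],
    [0,0.008,0.027,0.054,0,0,1],
    [0,0.003,0.02,0.045,0,0,1],
    [0,0,0,0,0,0,1]
  ]
}}

```text
clock: 11.75
position: [0.4597, -0.0741, 0.0405]
ee_rot: [2.132, -2.304, -0.007]
force: [-1.0, -0.5, 0.7]
width: 0.189
```

Run:
```python
from h import *
plan(tcp(.055,.0,0,g=.0175),tool(.0),step=.005)
cv2.imwrite('pics/s13.png',get_image('scene'))
crop(cv2.imread('pics/s13.png'),220,120,100,75,8,'pics/c13.png')
```

```text
clk 11.75 pos [ 0.4597 -0.0741  0.0405] err [-0.0009 -0.0002 -0.002 ] rv [0.005 0.002 0.002] w 0.189 F [-1.  -0.5  0.7] n 1
[0.002, 0.006, 0.013, 0.009, 0.003, 0.003]
```

View pics/c13.png

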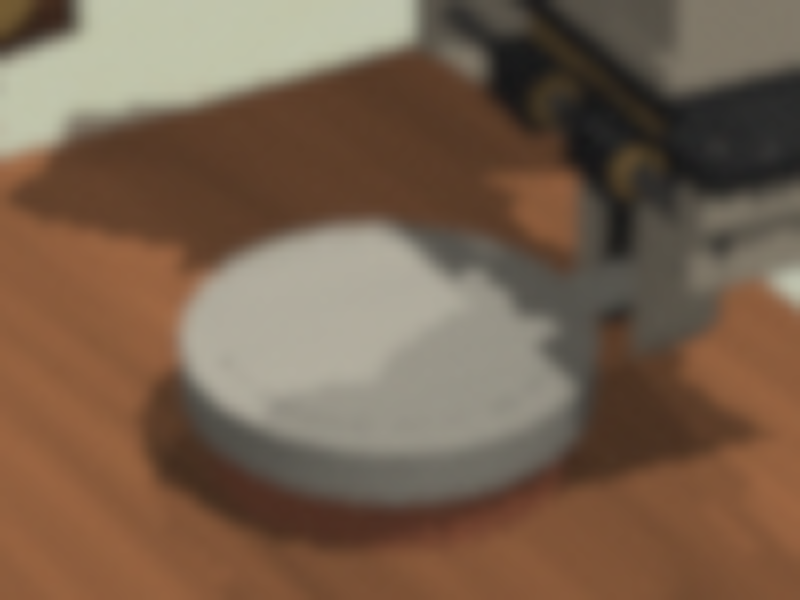

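Request:
{"method": "play_rows", "body": {
  "rows": [
    [0,0.006,0.012,0.009,0,0,1],
    [0,0,0.005,0,0,0,1],
    [0,0,0,0,0,0,1]
  ]
}}

```text
clock: 12.1
position: [0.4603, -0.0743, 0.0384]
ee_rot: [-2.135, 2.305, 0.003]
force: [-1.1, 0.1, 2.6]
width: 0.188
```

Run:
```python
from h import *
plan(tcp(.055,.0,0,g=.0175),tool(.0),step=.005)
```

```text
clk 12.10 pos [ 0.4603 -0.0743  0.0384] err [-0.0015 -0.      0.0001] rv [0.001 0.001 0.003] w 0.188 F [-1.1  0.1  2.6] n 1
[0.001, 0.01, -0.001, 0.003, 0.003, 0.005]
```

```bash
cat >> h.py <<'E'
from scipy.optimize import least_squares
def lidfit(name='wrist',ymax=200,png=None,z=.059):
    m=camera_model(name); im=get_image(name)
    if png: cv2.imwrite(png,im)
    hsv=cv2.cvtColor(im,cv2.COLOR_BGR2HSV); mk=(hsv[...,1]<50).astype(np.uint8); mk[ymax:]=0
    cc=np.array(proj(name,[.5465,-.0813,.059],m)).astype(int)
    _,lab=cv2.connectedComponents(mk); mk=(lab==lab[cc[1],cc[0]]).astype(np.uint8)
    c=max(cv2.findContours(mk,cv2.RETR_EXTERNAL,cv2.CHAIN_APPROX_NONE)[0],key=cv2.contourArea)[:,0]
    c=c[(c[:,1]>2)&(c[:,1]<ymax-2)&(c[:,0]>2)&(c[:,0]<509)]
    p=np.array([ray(name,u,v,z,m)[:2] for u,v in c])
    r=least_squares(lambda q:np.hypot(*(p-q[:2]).T)-q[2],[.5465,-.0813,.0615],loss='soft_l1',f_scale=.0005)
    print('lid c',r.x.round(4),'n',len(p),'rms',np.sqrt(np.median(r.fun**2)).round(5)); return r.x
E
python3 - <<'E'
from h import *
lidfit(png='pics/w14.png')
E
```

```text
lid c [ 0.5477 -0.0811  0.0621] n 413 rms 0.00013
```

View pics/w14.png

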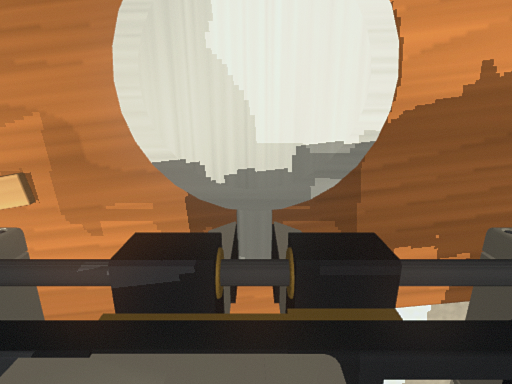

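Request:
{"method": "play_rows", "body": {
  "rows": [
    [0,0.01,-0.003,0,0,0,1],
    [0,0,0,0,0,0,1],
    [0,0,0,0,0,0,1]
  ]
}}

```text
clock: 12.45
position: [0.4597, -0.0742, 0.0392]
ee_rot: [-2.134, 2.304, 0.001]
force: [-1.0, -0.1, 1.1]
width: 0.19
```

Run:
```python
from h import *
plan(tcp(.055,.0,0,g=.0175),tool(.0),step=.005)
lidfit()
```

```text
clk 12.45 pos [ 0.4597 -0.0742  0.0392] err [-0.0009 -0.0001 -0.0007] rv [0.    0.001 0.003] w 0.190 F [-1.  -0.1  1.1] n 1
[0.001, 0.006, 0.004, 0.0, 0.002, 0.005]
lid c [ 0.5468 -0.0814  0.0621] n 413 rms 0.00014
```

Centred to within measurement error. Lower the last fraction, release and retreat.

Request:
{"method": "play_rows", "body": {
  "rows": [
    [0,0,0.005,0,0,0,1],
    [0,0,0,0,0,0,0.5],
    [0,0,0,0,0,0,0.3],
    [0,0,0,0,0,0,0],
    [0,0,0,0,0,0,0]
  ]
}}

```text
clock: 13.0
position: [0.4593, -0.074, 0.0381]
ee_rot: [-2.135, 2.304, 0.002]
force: [0.8, -0.3, 0.3]
width: 0.461
```

Run:
```python
from h import *
plan(tcp(.055,.0,0,g=.0175),tool(.0),step=.005)
print(observe()['joints'].round(2))
```

```text
clk 13.00 pos [ 0.4593 -0.074   0.0381] err [-0.0005 -0.0003  0.0004] rv [0.001 0.001 0.003] w 0.461 F [ 0.8 -0.3  0.3] n 1
[0.003, 0.003, -0.003, 0.002, 0.002, 0.006]
[-0.52  0.56  0.78  2.19 -0.67  0.64 -0.9 ]
```

Request:
{"method": "play_rows", "body": {
  "rows": [
    [0,0,-0.08,0,0,0,0],
    [0,0,-0.15,0,0,0,0],
    [0,0,-0.3,0,0,0,0],
    [0,0,-0.3,0,0,0,0],
    [0,0.1,-0.25,0,0,0,0]
  ]
}}

```text
clock: 13.5
position: [0.4419, -0.0744, 0.2042]
ee_rot: [2.125, -2.301, -0.009]
force: [1.2, 0.9, 2.1]
width: 0.498
```

Request:
{"method": "play_rows", "body": {
  "rows": [
    [-0.2,0,0,0,0,0,0],
    [-0.3,0,0,0,0,0,0],
    [-0.3,0,0,0,0,0,0],
    [-0.3,0,0,0,0,0,0],
    [0,0,0,0,0,0,0]
  ]
}}

```text
clock: 14.0
position: [0.4574, 0.0926, 0.2136]
ee_rot: [-2.12, 2.315, 0.005]
force: [-0.1, 0.2, 0.1]
width: 0.494
```

Run:
```python
from h import *
s=observe();print(s['clock'],s['position'],s['joints'].round(2))
lidfit('top',ymax=235,png='pics/t15.png')
cv2.imwrite('pics/s15.png',get_image('scene'))
crop(cv2.imread('pics/s15.png'),220,120,100,75,8,'pics/c15.png')
crop(cv2.imread('pics/t15.png'),100,80,290,200,2.7,'pics/c16.png')
```

```text
14.0 [0.45741714 0.09264693 0.21359792] [-1.19  0.3   1.12  2.02 -0.32  1.02 -1.57]
lid c [ 0.5466 -0.0805  0.06  ] n 112 rms 0.00048
```

View pics/c15.png

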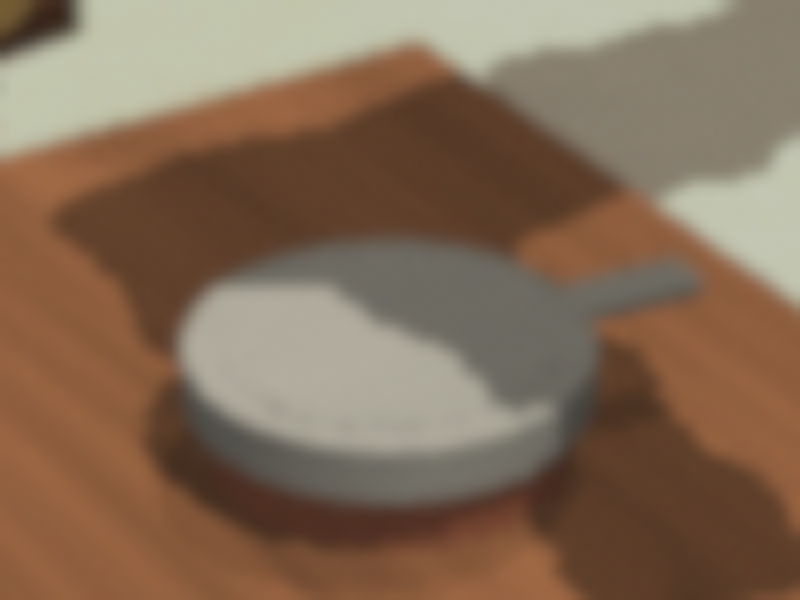

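View pics/c16.png

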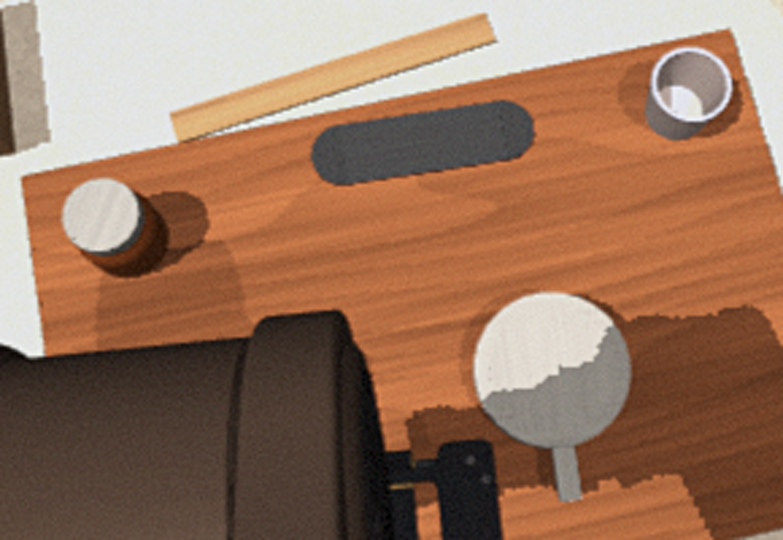

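```bash
python3 -c "
from cell import *
print(sign_off())"
```

```text
the job is handed in; nothing more can be done
None
```

I drew the strip out from under the lid in one quick pull and laid it flat on the board, clear of the dish. The lid stayed on the dish, twisting slightly and sitting askew as the task predicted. I then pinched the lug and raised that edge, which I estimate ended about 2 cm above the rim, while the far edge stayed on the dish. I slid the lid back over centre, lowered it and let go. The job was handed in just after 14 s.

**Last checks:**
- **Centring:** the lid's centre measured (0.547, -0.081) from the wrist just before release and (0.547, -0.0805) from the top camera after it. The dish centre, measured before the lift, was (0.5465, -0.081), so the lid is within about 1 mm.
- **Seating:** the scene picture shows the lid level. The lug height at contact matched the seated value, with 2.6 N of contact force on the wrist.
- **Bystanders:** the cup, jar and blade look unmoved.

**Limits of the checks:**
- **Fitted lid radius:** it came out at 62.1 mm from the wrist and 60.0 mm from the top camera, against the true 61.5 mm, so the two fits disagree slightly.
- **Dish position:** I did not measure it again after the lift. It only looked unchanged in the pictures.
- **Strip:** the arm hid it in the last top view. I saw it lying flat right after placing it, and the wrist camera still showed its end while I was seating the lid.

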